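Set the length stop of a cut-off jig and butt the bar against it

TASK

Set up the saw jig for its longest cut: press the button on top of the sliding length stop and keep it held down while you push the stop along its rail right up to the end stop, then let the button spring back up so that the stop locks there. Then, pushing with the fingers only, slide the loose wooden bar flat against the fence and along it until its end butts against the stop's arm. Do not lift the bar or pick anything up, and leave the other things lying about where they are.

Things in the scene. Friction and masses are not known exactly. Their poses are not given: they have to be found in the camera images.
- jig: Cut-off jig screwed to the bench: plywood board 450 mm long (y -235 to 215), 210 mm deep, 18 mm thick, with an aluminium fence on it, 30 mm high (top at 48 mm), 40 mm deep, along y from -230 to 212 mm. Origin: on the bench below the fence's front face (plane x = 0, facing the robot), at the saw kerf (y = 0). x points into the fence, y left along it, z up. The bar lies in front of it (x < 0).
- end_stop (a point): The end stop: middle of the rubber bumper on a dark steel block that stands on the fence's top at its left end (jig x = 20, y = 189 mm), 61 mm above the bench. The block is 38 mm wide and 24 mm high. The length stop meets it at the end of its travel.
- stop_block (a joint): Travel of the length stop along the fence, m, growing to the left (the jig's +y): 0 at the right end, 0.105 at the end stop. A grey block 48 mm deep, 56 mm long (y), top 72 mm above the bench; it slides with 1 to 2 N while its button is down. Button up, a spring catch locks it in one of the rail's notches, 6 mm apart (holds over 25 N); the last notch is at the end stop.
- release_button (a joint): How far the release button is pressed, m: 0 up (catch in a notch), 0.008 fully down. The catch is clear of the notches from 4.5 mm; keep the button at least 5 mm down while sliding. About 7 N to start it, 11 N fully down; it springs back by itself.
- button_top (a point): Centre of the top face of the release button, a round black cap 28 mm across on the length stop's top, 84 mm above the bench when up (12 mm above the block's top); pressed straight down. The point travels with the stop and sinks with the button.
- finger_rest (a point): Finger rest: an upright grey plate on the length stop's top, left of the button. The point is the middle of its right-hand face (towards the button), 25 mm from the button's axis along y, 92 mm above the bench; the plate is 42 mm wide (x), 7 mm thick, its top at 100 mm. A fingertip on the button pushes against this face to move the stop left.
- stop_face (a point): Stop face: on the right-hand side of the length stop's arm, 20 mm in front of the fence and 37 mm above the bench, where the bar's left end shall butt; its axes are the jig's. The arm spans 38 to 1.5 mm in front of the fence, is 8 mm thick, and reaches from 22 to 68 mm above the bench.
- bar_mid (a point): Centre of the loose wooden bar, 38 x 38 mm in section and 160 mm long (its y, roughly along the fence), 0.08 to 0.17 kg, lying on the board a little (up to 17 mm) in front of the fence and right of the stop's arm; its centre is 37 mm above the bench.
- pencil: Bystander: red pencil, 158 mm long and 8 mm thick, lying on the front of the jig's board at the right. Origin at its middle, underneath; its y along the pencil.
- cut_piece: Bystander: piece of wood 45 x 100 x 19 mm lying on the front of the jig's board at the left. Origin at its middle, underneath; its y along its length.
- tape_measure: Bystander: yellow tape measure 37 x 94 x 69 mm on the bench at the right. Origin underneath.
- chisel: Bystander: chisel with a blue handle, 255 mm long, on the bench at the left. Origin underneath.
- sanding_block: Bystander: sanding block 64 x 112 x 24 mm on the bench at the far left. Origin underneath.
- combination_square: Bystander: steel combination square, 305 mm long, on the bench at the right. Origin underneath.

How it is judged:
By the outcome, as a careful person would: the job done as asked, in the order asked, and still so for the second after the job is handed in, with the robot touching nothing.
It also fails if it takes over 56 s, if anything falls off the work surface, if the arm or the gripper's body presses on something with over 40 N, if the wrist force passes 120 N, or if a joint passes its speed limit or range.

ROBOT

A 6-joint arm with a two-finger parallel gripper is mounted at the origin on a cart in front of the work surface, level with it; the furniture and walls round the work are solid. World frame = base frame: x ahead of the robot, y to its left, z up, the work surface at z = 0. Lengths are in mm, angles in rad, forces in N, time in s.
With the tool pointing down it reaches from about 350 to 975 mm from the base axis. Payload 4.9 kg.
Tool frame: the origin (TCP) lies on the centre line of the jaws, within the pads' length; the fingertips stand env.tips_ahead ahead of it and the grasp point (between the pads) lies 11 mm behind it (env.tips_ahead is the distance from the TCP to the fingertips, in mm); z points along the fingers, y is the line along which they close (so a half turn about z gives the same grasp; the last joint's range is limited). The gripper opens to 85 mm and grips with 20 to 120 N. Pads are 22 mm wide; open, the fingers measure 114 mm over their backs; the gripper's body (76 mm by 85 mm) begins 54 mm behind the grasp point. The pads swing forward as they close: fully open they stand 13 mm farther back than shut.
Start: joints at [-1.396, 0.053, 1.613, -0, 1.476, -0.119], TCP at [180.99, -598.201, 239.304] pointing down, gripper open.
Joint ranges: [-3.01, 3.01], [-1.01, 2.22], [0.06, 2.58], [-1.02, 4.17], [0.09, 2.62], [-3.14, 3.14]. Speed limits (rad/s): [2.57, 2.57, 3.14, 3.14, 3.14, 3.14].

INTERFACE

Orientations are given as a unit quaternion [w, x, y, z].
In Python, from workcell import observe, grab_frame, camera_params, env, find_in gives the robot as it stands. The module is installed in compiled form; this text tells all that it offers.
- The arm moves only by the shell command python3 -m creep 'ROWS'. ROWS is text: rows parted by semicolons, each of 5 numbers parted by spaces: the shift along the tool's x, y, z scaled (see below), then the turn about the tool's z scaled (see below), then the closure, from 0 (fully open) to 1 (shut). A call has 1 to 8 rows; each row shifts and turns the commanded pose from where the row before left it, along the tool's axes as they then stand; what a row does not reach is not made up. The controller multiplies each number of a shift by 150 mm and each number of a turn by 90 degrees. A row lasts 1/8 s, in which the tool goes at most 62.5 mm and 10.7 degrees, less where a joint would pass 70% of its speed; a pose out of reach is approached as far as the arm can. A call with a number of a shift or a turn outside -1 to 1 is refused whole. A call with a gripper value outside its range is refused whole. The fingers move at their own pace and stop on an object; the grip force is fixed at half the most. Time passes only in rows, so rows that do not move let the fingers close. It gives the time, the measured TCP pose, the force, the opening and the grip force at its end, in the units of the state.
- observe(): the state, without advancing time (a new reading comes with each control period).
- grab_frame(name): name is "side" or "top"; returns the picture (384x512x3 uint8, blue, green, red); there is no depth.
- camera_params(name): a dict with "camera_matrix" (3x3 intrinsics, pixels), "k1" (the pictures are not rectified: a ray, as slopes to the right and down, at radius r is drawn at 1 + k1 r^2 times it, then the intrinsics apply), "rvec" (rotation vector, rad) and "tvec" (3), from world to camera coordinates, as OpenCV has them. Camera axes: x right, y down, z forward; pixel columns grow to the right and rows downward; lengths in mm; the calibration is good to about 2 mm. A picture is of the moment at which its call begins. camera_params takes no time and is no camera call.
- env.finish_job(): hands the job in; it is judged then, once.
Trained networks look in the newest picture that a camera, given by its name, has taken for a name from the list of things; names that differ only in an ending like _2 or _b are one class to them, and where a whole thing is asked for, a point or a joint stands for the part that bears it (a point fixed in the world has none). Each returns a list of dicts, best first, with "score" (0 to 1); they miss things now and then, are a little off and sometimes report something else, mostly with a low value. They report only what shows in the picture. A call takes as long as a camera call.
- find_in(camera, thing): "xyz" ([x, y, z] in mm, in world coordinates, good to about 4 mm: the middle of the surface that is visible of it).
The state is a dict: "clock": time; "joint_positions": joint angles; "qvel": joint speeds; "joint_efforts": joint torques, N m; "tool_pos": TCP position; "ee_rot": TCP orientation; "force": force on the tool from outside, world axes, zero at the start; "torque": the same for the moment, N m; "grip_width": finger opening in mm; "grip_force": force on a finger pad.
Only numpy, scipy, OpenCV 4.12 (cv2) and the standard library are available. Lean on these libraries where they do the work, as an engineer would, in place of code of your own. Each camera call takes 0.05 s, during which the arm holds its last target. There are 200 camera calls.

## Working session

There is one attempt and no reset: what is moved stays moved. The work goes in short steps, Python scripts to look and compute and a shell command to move; the robot and the scene stay as the last step left them, time stands still between calls to the robot, and variables do not carry over. Pictures are saved under pics/ and viewed, at most 10 in all, crops included, and the job is handed in when it is done.

```bash
mkdir -p pics; cat > h.py <<'E'
import numpy as np,cv2
from workcell import observe, grab_frame, camera_params, env, find_in
def cam(n):
    p=camera_params(n);R=cv2.Rodrigues(np.array(p["rvec"],float))[0];return np.array(p["camera_matrix"]),p["k1"],R,np.array(p["tvec"],float).ravel()
def proj(n,P):
    K,k,R,t=cam(n);c=np.atleast_2d(P)@R.T+t;s=c[:,:2]/c[:,2:];s=s*(1+k*(s**2).sum(1,keepdims=True));return s@K[:2,:2].T+K[:2,2]
def back(n,uv,z):
    K,k,R,t=cam(n);s=cv2.undistortPoints(np.array([[uv]],float),K,np.array([k,0,0,0.]))[0,0]
    d=R.T@np.array([s[0],s[1],1]);o=-R.T@t;return o+d*(z-o[2])/d[2]
E
python3 - <<'E'
from h import *
for n in("top","side"):
    im=grab_frame(n);cv2.imwrite(f"pics/{n}0.png",im)
    for th in("jig","end_stop","button_top","finger_rest","stop_face","bar_mid","pencil","cut_piece"):
        print(n,th,[(np.round(d["xyz"],0),round(d["score"],2)) for d in find_in(n,th)[:2]])
s=observe();print(s["tool_pos"],s["ee_rot"],env.tips_ahead,s["clock"],s["grip_width"])
E
```

```text
top jig [(array([521.,  23.,  17.]), 0.84)]
top end_stop [(array([518.,  20.,  21.]), 0.93)]
top button_top [(array([580.,  82.,  87.]), 0.49)]
top finger_rest [(array([571.,  86.,  75.]), 0.72), (array([ 370., -406.,   63.]), 0.57)]
top stop_face [(array([567.,  86.,  77.]), 0.8)]
top bar_mid [(array([506., -85.,  56.]), 0.92)]
top pencil [(array([425., -68.,  25.]), 0.65)]
top cut_piece [(array([458., 106.,  35.]), 0.61)]
side jig [(array([523.,  92.,  21.]), 0.77), (array([563., 364.,  17.]), 0.56)]
side end_stop [(array([522.,  93.,  14.]), 0.8)]
side button_top [(array([521.,  92.,  14.]), 0.18)]
side finger_rest [(array([557.,  96.,  68.]), 0.82), (array([518.,  90.,  15.]), 0.23)]
side stop_face [(array([558.,  97.,  64.]), 0.68)]
side bar_mid [(array([498., -69.,  53.]), 0.85)]
side pencil []
side cut_piece [(array([456., 114.,  37.]), 0.68)]
[ 180.9779705 -598.2028475  239.3078736] [-4.96446013e-06  9.89235801e-01  1.46330211e-01 -7.74578414e-06] 8.0 0.9 85.61569426291767
```

View pics/top0.png

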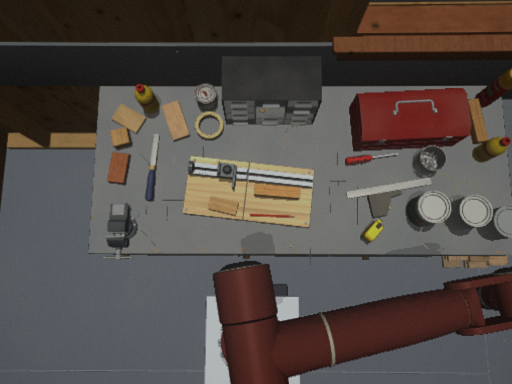

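View pics/side0.png

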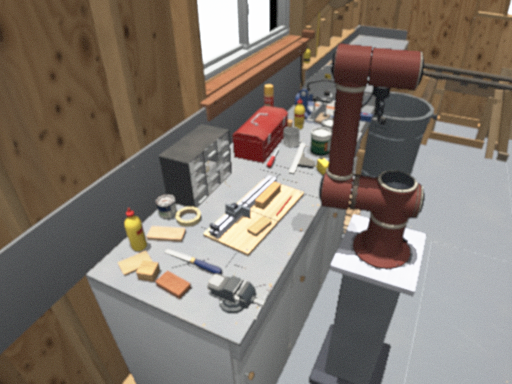

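The top view shows the jig at about (185–313, 157–224), slightly rotated. The stop is near (227,170), the end stop near (191,168), the bar near (277,191) and the pencil near (272,216). I'll enlarge that area.

```bash
python3 - <<'E'
import cv2
im=cv2.imread("pics/top0.png")[148:236,176:324];cv2.imwrite("pics/top0c.png",cv2.resize(im,None,fx=5.4,fy=5.4,interpolation=cv2.INTER_CUBIC))
E
```

```text
(no output)
```

View pics/top0c.png

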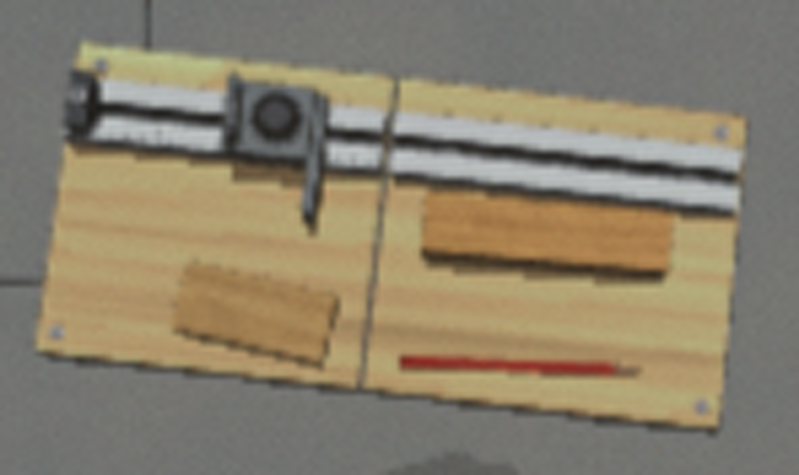

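Crop pixels: board corners (80,42), (746,117), (716,432) and (38,352); button cap (275,116); bar top from (425,190) to (663,270); end of the stop arm (312,228). Next I'll compute the poses.

```bash
cat >> h.py <<'E'
def cr(x,y): return (176+(x+.5)/5.4-.5,148+(y+.5)/5.4-.5)
E
python3 - <<'E'
from h import *
b=lambda x,y,z:np.round(back("top",cr(x,y),z),1)
C={k:b(*v) for k,v in dict(TL=(80,42,18),TR=(746,117,18),BR=(716,430,18),BL=(38,352,18),fL=(72,143,48),fR=(738,212,48),fmid=(560,196,48),kT=(397,78,18),kB=(361,386,18),btn=(275,115,84),barLB=(423,250,56),barRB=(663,271,56),barRT=(672,212,56),barLT=(427,192,56),endblk=(97,104,72),restL=(232,105,100),armtip=(313,225,68),pL=(402,362,26),pR=(636,371,26),cutTR=(338,295,37),cutTL=(190,263,37)).items()}
for k,v in C.items():print(k,v)
print([np.linalg.norm(C[a]-C[c]) for a,c in(("TL","TR"),("TR","BR"),("BL","BR"),("TL","BL"),("barLB","barRB"))])
for a,c in(("TR","TL"),("BR","BL"),("fR","fL"),("barRB","barLB"),("barRT","barLT")):
    d=C[c]-C[a];print(a,c,np.degrees(np.arctan2(-d[0],d[1])))
E
```

```text
TL [645.7 224.5  18. ]
TR [ 595.  -219.9   18. ]
BR [ 386.7 -196.    18. ]
BL [436.3 245.9  18. ]
fL [569.6 223.1  48. ]
fR [ 524.8 -209.2   48. ]
fmid [535.1 -94.4  48. ]
kT [621.3  12.   18. ]
kB [414.6  34.5  18. ]
btn [580.   88.6  84. ]
barLB [498.   -5.8  56. ]
barRB [ 484.7 -159.4   56. ]
barRT [ 523.2 -165.8   56. ]
barLT [535.9  -8.3  56. ]
endblk [589.9 204.   72. ]
restL [582.6 114.7 100. ]
armtip [511.8  64.4  68. ]
pL [429.4   7.7  26. ]
pR [ 424. -144.   26.]
cutTR [471.6  49.3  37. ]
cutTL [492.4 145.7  37. ]
[np.float64(447.2827405567981), np.float64(209.6666401695797), np.float64(444.67490372180885), np.float64(210.49066487614127), np.float64(154.17473852742543)]
TR TL -6.508529354076336
BR BL -6.4042220686243425
fR fL -5.91654118096537
barRB barLB -4.948814586048415
barRT barLT -4.610066363178964
```

```bash
cat >> h.py <<'E'
from scipy.spatial.transform import Rotation as Ro
a=np.radians(-6.45);XH=np.array([np.cos(a),np.sin(a),0]);YH=np.array([-np.sin(a),np.cos(a),0])
O=543*XH+81.7*YH
def jig(p): p=np.array(p);return np.array([p@XH-543,p@YH-81.7,p[2]])
def world(j): return O+j[0]*XH+j[1]*YH+np.array([0,0,j[2]])
def plan(j):
    s=observe();q=s["ee_rot"];R=Ro.from_quat([q[1],q[2],q[3],q[0]]).as_matrix();p=np.array(s["tool_pos"])
    d=R.T@(world(j)-p);x=R[:,0];print("t",s["clock"],"jig",jig(p).round(1),"F",np.round([s["force"]@XH,s["force"]@YH,s["force"][2]],1),"yawerr",round(np.degrees(np.arctan2(x[1],x[0]))+6.45,2),"shift",d.round(1),"units",(d/150).round(3),"rows>",np.linalg.norm(d)/60)
E
python3 -m creep '0 0 0 0.1 1;0 0 0 0.1 1;0 0 0 0.058 1;0 0 0 0 1'
python3 -c "
from h import *
plan([22,74,130])"
```

```text
clock: 1.4
tool_pos: [181.0, -598.2, 239.3]
ee_rot: [0.0, 0.998, -0.055, -0.0]
force: [-0.4, -0.8, 0.8]
grip_width: 12.5
grip_force: 0.0
t 1.4 jig [-296.  -655.8  239.3] F [-0.3 -0.9  0.8] yawerr 0.13 shift [ 319.6 -729.1  109.3] units [ 2.131 -4.861  0.729] rows> 13.392336962855987
```

```bash
python3 -m creep '0.152 -0.347 0 0 1;0.152 -0.347 0 0 1;0.152 -0.347 0 0 1;0.152 -0.347 0 0 1;0.152 -0.347 0 0 1;0.152 -0.347 0 0 1;0.152 -0.347 0 0 1;0.152 -0.347 0 0 1' >/dev/null
python3 -m creep '0.152 -0.347 0 0 1;0.152 -0.347 0 0 1;0.152 -0.347 0 0 1;0.152 -0.347 0 0 1;0.152 -0.347 0 0 1;0.152 -0.347 0 0 1;0 0 0.24 0 1;0 0 0.24 0 1'
python3 -m creep '0 0 0.12 0 1;0 0 0 0 1'
python3 - <<'E'
from h import *
plan([22,74,112])
for n in("top","side"):
    im=grab_frame(n);cv2.imwrite(f"pics/{n}1.png",im)
    for th in("button_top","finger_rest"): print(n,th,[(jig(d["xyz"]).round(0),round(d["score"],2)) for d in find_in(n,th)[:2]])
a=cv2.resize(cv2.imread("pics/top1.png")[148:210,176:256],(400,310),interpolation=2)
b=cv2.resize(cv2.imread("pics/side1.png")[150:250,190:320],(400,310),interpolation=2)
cv2.imwrite("pics/c1.png",np.hstack([a,b]))
for z in(84,): print(proj("top",world([20,72,z])),proj("side",world([20,72,z])))
E
```

```text
clock: 3.4
tool_pos: [579.9, 91.5, 167.0]
ee_rot: [-0.0, 0.999, -0.054, 0.001]
force: [0.3, -0.0, -0.6]
grip_width: -0.0
grip_force: 0.0
clock: 3.65
tool_pos: [578.3, 90.3, 147.9]
ee_rot: [0.0, 0.998, -0.056, -0.001]
force: [0.5, 0.2, -0.0]
grip_width: -0.3
grip_force: 0.0
t 3.65 jig [ 21.5  73.  147.9] F [ 0.4  0.3 -0. ] yawerr 0.09 shift [ 0.6 -1.  35.9] units [ 0.004 -0.007  0.239] rows> 0.5985184500592233
top button_top []
top finger_rest [(array([ -6., 339.,  21.]), 0.41)]
side button_top []
side finger_rest [(array([ 3., 79., 69.]), 0.53)]
[[226.24937407 169.83141682]] [[234.81910405 205.15560968]]
```

View pics/c1.png

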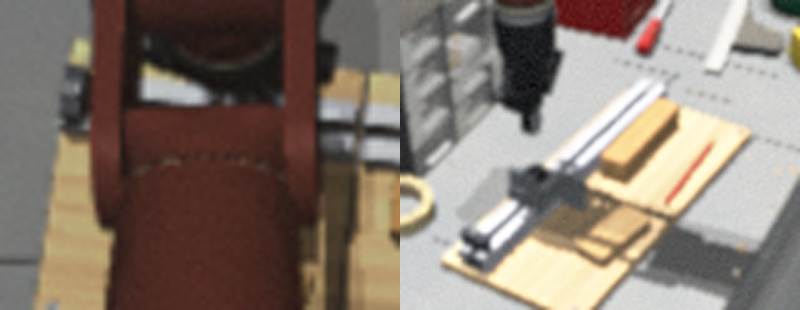

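The arm hides the stop from the top camera. The side crop shows the shut fingertips just above the stop's button, about (530,125), with the stop at (540,180). I'll go down and feel for it.

```bash
python3 -m creep '0 0 0.18 0 1;0 0 0.14 0 1;0 0 0 0 1'
python3 -m creep '0 0 0.02 0 1;0 0 0.02 0 1;0 0 0 0 1'
python3 -m creep '0 0 0.015 0 1;0 0 0.015 0 1;0 0 0 0 1'
```

```text
clock: 4.32
tool_pos: [577.6, 90.4, 99.0]
ee_rot: [0.0, 0.998, -0.056, -0.002]
force: [-0.5, 0.5, 0.5]
grip_width: 0.2
grip_force: 0.0
clock: 4.7
tool_pos: [579.5, 90.5, 95.6]
ee_rot: [-0.0, 0.998, -0.056, 0.0]
force: [0.2, 0.9, -0.6]
grip_width: -0.3
grip_force: 0.0
clock: 5.08
tool_pos: [579.6, 90.5, 92.0]
ee_rot: [0.0, 0.998, -0.056, 0.0]
force: [-2.4, 1.0, 6.4]
grip_width: -0.1
grip_force: 3.4
```

```bash
python3 -m creep '0 0 0.015 0 1;0 0 0.015 0 1;0 0 0.01 0 1;0 0 0 0 1;0 0 0 0 1'
```

```text
clock: 5.7
tool_pos: [579.7, 90.5, 86.7]
ee_rot: [0.0, 0.998, -0.056, 0.0]
force: [-4.6, -0.3, 9.2]
grip_width: 0.3
grip_force: 4.6
```

```bash
python3 -m creep '0 0 0.013 0 1;0 0 0 0 1'; python3 -m creep '0 -0.02 0 0 1;0 -0.02 0 0 1;0 -0.02 0 0 1;0 -0.02 0 0 1;0 0 0 0 1'; python3 -c "
from h import *
plan([22,74,84])"
```

```text
clock: 5.95
tool_pos: [579.7, 90.5, 84.8]
ee_rot: [0.0, 0.998, -0.056, 0.0]
force: [-4.2, -0.1, 10.4]
grip_width: 0.0
grip_force: 5.0
clock: 6.58
tool_pos: [581.0, 102.9, 85.0]
ee_rot: [-0.0, 0.998, -0.056, 0.0]
force: [-5.2, 1.0, 10.6]
grip_width: 0.1
grip_force: 4.9
t 6.575 jig [22.8 85.8 85. ] F [-5.3  0.4 10.6] yawerr 0.08 shift [-0.8 11.8  1. ] units [-0.005  0.079  0.006] rows> 0.19804742161694006
```

```bash
for i in 1 2; do python3 -m creep '0 -0.02 0 0 1;0 -0.02 0 0 1;0 -0.02 0 0 1;0 -0.02 0 0 1;0 -0.02 0 0 1;0 -0.02 0 0 1' | grep -E 'pos|force:' ; done; python3 - <<'E'
from h import *
plan([22,74,84])
im=grab_frame("top");cv2.imwrite("pics/top2.png",im);b=grab_frame("side");cv2.imwrite("pics/side2.png",b)
a=cv2.resize(im[148:210,176:256],(400,310),interpolation=2)
b=cv2.resize(b[180:245,200:284],(400,310),interpolation=2)
cv2.imwrite("pics/c2.png",np.hstack([a,b]))
E
```

```text
tool_pos: [583.0, 120.5, 85.0]
force: [-4.8, -0.8, 9.2]
grip_force: 4.9
tool_pos: [585.0, 138.4, 85.0]
force: [-4.7, -0.6, 10.6]
grip_force: 4.9
t 8.075 jig [ 22.8 121.6  85. ] F [-4.6 -1.2 10.6] yawerr 0.07 shift [-0.8 47.6  1. ] units [-0.006  0.317  0.007] rows> 0.7930585751923925
```

View pics/c2.png

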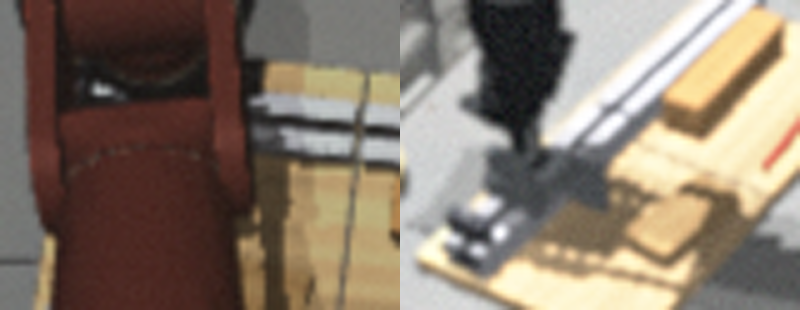

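The stop moves with the finger. In the side crop it is now near (560,180), closer to the end stop at (475,225). I'll carry on until the force rises.

```bash
for i in 1 2; do python3 -m creep '0 -0.02 0 0 1;0 -0.02 0 0 1;0 -0.02 0 0 1;0 -0.02 0 0 1;0 -0.02 0 0 1;0 -0.02 0 0 1' | grep -E 'pos|force:' ; done;  python3 -c "
from h import *
plan([22,74,84])"
```

```text
tool_pos: [587.1, 156.4, 85.1]
force: [-4.9, -0.4, 10.4]
grip_force: 4.9
tool_pos: [589.0, 174.2, 85.1]
force: [-5.1, -4.2, 9.7]
grip_force: 4.9
t 9.675 jig [ 22.7 157.6  85.1] F [-4.6 -4.7  9.7] yawerr 0.08 shift [-0.8 83.6  1.1] units [-0.006  0.557  0.007] rows> 1.3933871219122471
```

```bash
for i in 1 2 3; do python3 -m creep '0 -0.01 0 0 1;0 -0.01 0 0 1;0 -0.01 0 0 1' | grep -E 'pos|force:' ; done;  python3 -c "
from h import *
plan([22,74,84])"
```

```text
tool_pos: [590.4, 176.9, 85.3]
force: [-2.2, -6.5, 10.2]
grip_force: 4.8
tool_pos: [591.5, 181.2, 85.6]
force: [-1.9, -5.9, 9.0]
grip_force: 4.8
tool_pos: [591.8, 183.2, 85.7]
force: [-3.3, -17.9, 13.0]
grip_force: 11.1
t 10.8 jig [ 24.5 166.8  85.7] F [ -1.3 -18.2  13. ] yawerr 0.1 shift [-2.7 92.8  2.5] units [-0.018  0.619  0.017] rows> 1.548105384251245
```

The finger slipped on the cap after the stop reached the end, then met the finger rest at 18 N, so the stop is hard against the end stop. I'll let the button up while still pushing lightly.

```bash
python3 -m creep '0 0.006 -0.02 0 1;0 0 -0.02 0 1;0 0 -0.02 0 1;0 0 -0.02 0 1;0 0 0 0 1'; python3 -m creep '0 0.03 -0.03 0 1;0 0.02 -0.1 0 1;0 0 -0.2 0 1;0 0.1 -0.2 0 1; 0 0.3 -0.1 0 1;0 0.35 0 0 1;0 0.35 0 0 1;0 0.35 0 0 1'|grep force; python3 - <<'E'
from h import *
plan([-75,-110,100])
im=grab_frame("top");cv2.imwrite("pics/top3.png",im)
cv2.imwrite("pics/top3c.png",cv2.resize(im[148:236,176:324],None,fx=5.4,fy=5.4,interpolation=2))
E
```

```text
clock: 11.42
tool_pos: [589.7, 183.6, 93.7]
ee_rot: [0.003, 0.998, -0.056, -0.001]
force: [1.4, -8.0, -2.0]
grip_width: -0.0
grip_force: 4.2
force: [0.4, -0.5, -0.2]
grip_force: 0.0
t 12.425 jig [ 23.  -56.4 191.3] F [ 0.4 -0.4 -0.2] yawerr 0.1 shift [-98.3  53.4  91. ] units [-0.656  0.356  0.607] rows> 2.403889819023747
```

View pics/top3c.png

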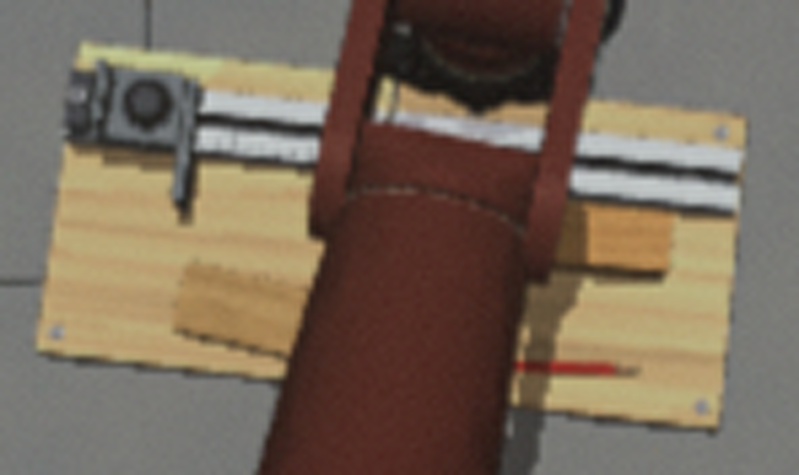

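The stop now sits against the end stop at (90–195, 60–150), button up at (149,104). Next I press the bar against the fence from the front.

```bash
python3 -m creep '-0.22 0.12 0 0 1;-0.22 0.12 0 0 1;-0.216 0.116 0.1 0 1;0 0 0.3 0 1;0 0 0.3 0 1;0 0 0.25 0 1;0 0 0.09 0 1;0 0 0 0 1'; python3 -c "
from h import *
plan([-49,-110,34])"
```

```text
clock: 13.48
tool_pos: [461.5, -79.1, 33.7]
ee_rot: [-0.0, 0.998, -0.056, -0.0]
force: [-0.4, -0.1, 0.6]
grip_width: -0.1
grip_force: 0.0
t 13.475 jig [ -75.6 -108.5   33.7] F [-0.4 -0.1  0.6] yawerr 0.08 shift [26.6  1.6 -0.3] units [ 0.177  0.01  -0.002] rows> 0.4433707238828329
```

```bash
python3 -m creep '0.04 0 0 0 1;0.04 0 0 0 1;0.02 0 0 0 1;0.02 0 0 0 1;0.02 0 0 0 1;0.02 0 0 0 1;0 0 0 0 1'|grep -E "pos|force:"; for i in 1 2; do python3 -m creep '0.01 0 0 0 1;0.01 0 0 0 1;0.00 0 0 0 1'|grep -E "pos|force:";done; python3 -c "
from h import *
plan([-49,-110,34])"
```

```text
tool_pos: [485.3, -82.0, 33.2]
force: [-0.6, -0.7, 0.3]
grip_force: 0.0
tool_pos: [488.2, -82.3, 33.3]
force: [-0.3, -0.3, 0.1]
grip_force: 0.1
tool_pos: [490.7, -82.5, 33.3]
force: [-3.8, 0.7, 2.4]
grip_force: 1.7
t 15.1 jig [ -46.1 -108.5   33.3] F [-3.8  0.3  2.4] yawerr 0.07 shift [-2.9  1.5 -0.7] units [-0.019  0.01  -0.005] rows> 0.05523676478281278
```

```bash
python3 -m creep '0.01 0 0 0 1;0.01 0 0 0 1;0.00 0 0 0 1'|grep -E "pos|force:"; python3 -m creep '0.01 0 0 0 1;0.00 0 0 0 1;0 0 0 0 1'|grep -E "pos|force:"
```

```text
tool_pos: [490.7, -82.4, 32.7]
force: [-14.6, 1.6, 11.3]
grip_force: 7.6
tool_pos: [490.6, -82.4, 32.4]
force: [-20.8, 1.4, 13.9]
grip_force: 10.2
```

```bash
python3 -m creep '-0.12 0 0 0 1;-0.1 0 -0.02 0 1;0 0.25 0 0 1;0 0.25 0 0 1;0 0.24 0 0 1;0 0 0 0 1'|grep -E "pos|force:"; python3 -c "
from h import *
plan([-19,-218,36])
b=grab_frame('side');cv2.imwrite('pics/side4.png',cv2.resize(b[160:245,210:320],(770,595),interpolation=2))"
```

```text
tool_pos: [451.1, -192.0, 37.1]
force: [0.3, 0.2, 1.2]
grip_force: 0.0
t 16.6 jig [ -73.2 -221.8   37.1] F [0.3 0.2 1.2] yawerr -0.13 shift [54.2 -4.   1.2] units [ 0.361 -0.026  0.008] rows> 0.9056367517848586
```

View pics/side4.png

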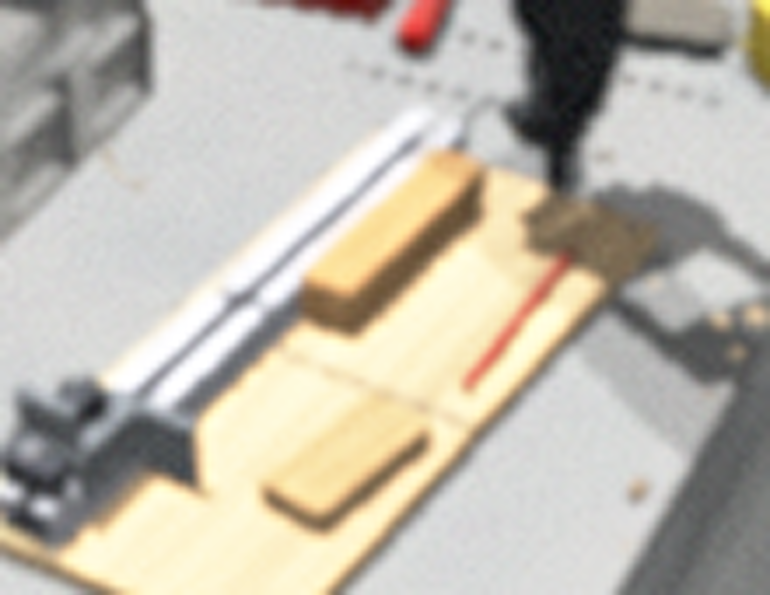

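The bar lies flat along the fence, from (320,290) to (465,165). The stop is at the left end, and the finger is right of the bar near (565,170). I'll move in behind the bar's end and push left.

```bash
python3 -m creep '0.2 0 0 0 1;0.16 0 0.01 0 1;0 0 0 0 1;0 -0.04 0 0 1;0 -0.04 0 0 1;0 -0.02 0 0 1;0 -0.02 0 0 1;0 -0.02 0 0 1'|grep -E "pos|force:"; python3 -m creep '0 -0.03 0 0 1;0 -0.03 0 0 1;0 -0.03 0 0 1;0 -0.03 0 0 1;0 -0.03 0 0 1;0 -0.03 0 0 1;0 -0.03 0 0 1;0 -0.03 0 0 1'|grep -E "pos|force:"; python3 -c "
from h import *
plan([-19,-48,36])"
```

```text
tool_pos: [506.0, -174.9, 34.8]
force: [-0.8, -1.7, -0.1]
grip_force: 0.7
tool_pos: [510.4, -138.7, 34.8]
force: [-0.6, -1.7, -0.5]
grip_force: 0.6
t 18.65 jig [ -20.2 -162.2   34.8] F [-0.4 -1.8 -0.5] yawerr 0.06 shift [   1.3 -114.2   -1.2] units [ 0.009 -0.761 -0.008] rows> 1.903824672568031
```

```bash
for i in 1 2 3; do python3 -m creep '0 -0.03 0 0 1;0 -0.03 0 0 1;0 -0.03 0 0 1;0 -0.03 0 0 1;0 -0.03 0 0 1;0 -0.03 0 0 1;0 -0.03 0 0 1'|grep -E "pos|force:";done; python3 -c "
from h import *
plan([-19,-48,36])"
```

```text
tool_pos: [513.9, -107.4, 34.8]
force: [-1.0, -0.4, -1.0]
grip_force: 0.5
tool_pos: [517.4, -76.2, 34.9]
force: [-0.8, -0.5, -1.2]
grip_force: 0.4
tool_pos: [521.0, -44.9, 34.9]
force: [-1.0, -0.6, -0.6]
grip_force: 0.4
t 21.275 jig [-20.3 -67.8  34.9] F [-0.9 -0.7 -0.6] yawerr 0.06 shift [  1.3 -19.8  -1.1] units [ 0.009 -0.132 -0.008] rows> 0.33100860735343723
```

```bash
python3 -m creep '0 -0.015 0 0 1;0 -0.015 0 0 1;0 -0.015 0 0 1;0 -0.015 0 0 1;0 0 0 0 1'|grep -E "pos|force:"; python3 -c "
from h import *
plan([-19,-48,36])"
```

```text
tool_pos: [522.1, -36.0, 35.0]
force: [-1.0, -0.6, -0.5]
grip_force: 0.0
t 21.9 jig [-20.2 -58.8  35. ] F [-0.9 -0.7 -0.5] yawerr 0.07 shift [  1.2 -10.8  -1. ] units [ 0.008 -0.072 -0.007] rows> 0.18244385138069935
```

```bash
for i in 1 2; do python3 -m creep '0 -0.01 0 0 1;0 -0.01 0 0 1;0 -0.01 0 0 1;0 -0.01 0 0 1;0 0 0 0 1'|grep -E "pos|force:";done; python3 - <<'E'
from h import *
plan([-19,-48,36])
im=grab_frame("side");cv2.imwrite("pics/side5.png",cv2.resize(im[160:245,210:320],(770,595),interpolation=2))
E
```

```text
tool_pos: [522.7, -30.1, 35.0]
force: [-0.2, 0.0, -0.0]
grip_force: 0.2
tool_pos: [523.2, -25.8, 35.0]
force: [-0.9, -7.5, 0.7]
grip_force: 3.8
t 23.15 jig [-20.2 -48.5  35. ] F [-0.  -7.6  0.7] yawerr 0.1 shift [ 1.2 -0.5 -1. ] units [ 0.008 -0.003 -0.007] rows> 0.0279786557842195
```

View pics/side5.png

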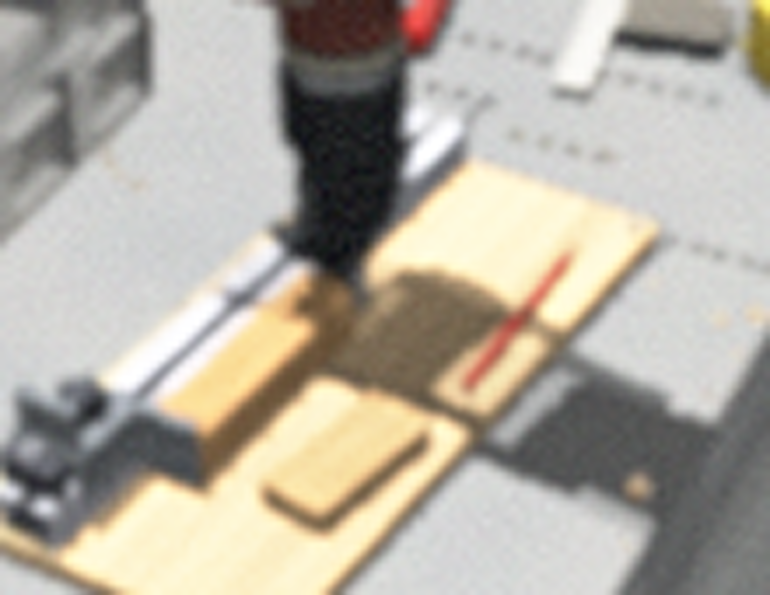

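The bar's left end meets the stop's arm at about (200,450), and the contact force has risen to 7.5 N. I'll push a little more, back off and look from the top.

```bash
python3 -m creep '0 -0.008 0 0 1;0 0 0 0 1'|grep -E "pos|force:"; python3 -m creep '0 0.1 0 0 1;0 0.2 0 0 1;0 0.2 -0.2 0 1;-0.1 0.35 -0.1 0 1;-0.1 0.35 -0.1 0 1;-0.1 0.35 0 0 1;-0.1 0.35 0 0 1;0 0 0 0 1'|grep -E "pos|force:"; python3 - <<'E'
from h import *
im=grab_frame("top");cv2.imwrite("pics/top6.png",im);cv2.imwrite("pics/top6c.png",cv2.resize(im[148:236,176:324],None,fx=5.4,fy=5.4,interpolation=2))
E
```

```text
tool_pos: [523.2, -25.7, 35.0]
force: [-2.1, -11.8, 1.6]
grip_force: 6.0
tool_pos: [430.8, -302.5, 95.1]
force: [0.4, -0.1, 0.6]
grip_force: 0.0
```

View pics/top6c.png

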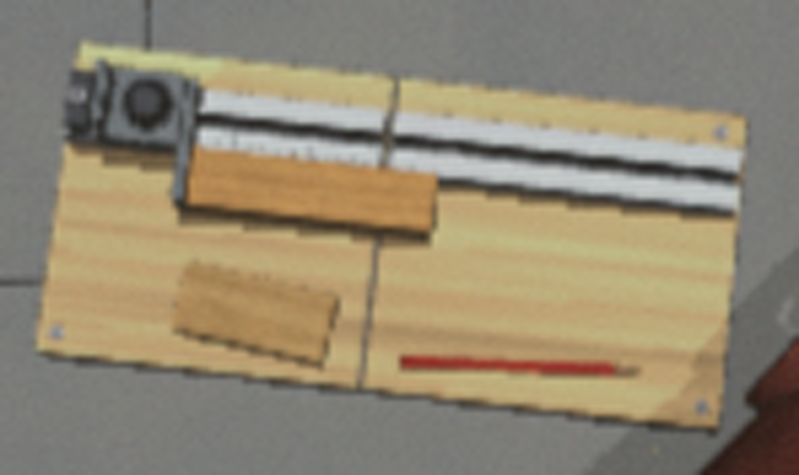

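From the top, the bar is parallel to the fence and touching the arm at (187,180). Nothing else has moved. One light seating press against the fence, then on the end, will confirm it.

```bash
python3 -c "
from h import *
plan([-66,-4,95])"
```

```text
t 24.5 jig [ -80.5 -332.1   94.8] F [-0.1  0.5 -0.6] yawerr -0.14 shift [ 1.380e+01 -3.281e+02  2.000e-01] units [ 9.200e-02 -2.187e+00  1.000e-03] rows> 5.473014146415939
```

```bash
python3 -m creep '0.05 -0.36 0 0 1;0.042 -0.36 0 0 1;0 -0.36 0 0 1;0 -0.36 0 0 1;0 -0.36 0 0 1;0 -0.36 0 0 1;0 0 0.2 0 1;0 0 0.2 0 1' | grep -E "pos|force:"; python3 -m creep '0.05 0 0 0 1;0.03 0 0 0 1;0.015 0 0 0 1;0.015 0 0 0 1;0 0 0 0 1' | grep -E "pos|force:"; python3 -c "
from h import *
plan([-46,-4,35])"
```

```text
tool_pos: [481.7, 23.4, 34.4]
force: [-0.3, -0.1, -1.1]
grip_force: 0.0
tool_pos: [498.7, 18.8, 35.5]
force: [-0.1, -1.0, -0.3]
grip_force: 0.0
t 26.125 jig [-49.5  -7.   35.5] F [-0.  -1.  -0.3] yawerr 0.04 shift [ 3.5 -3.   0.5] units [ 0.024 -0.02   0.003] rows> 0.0781547987273707
```

```bash
for i in 1 2; do python3 -m creep '0.01 0 0 0 1;0.01 0 0 0 1;0 0 0 0 1' | grep -E "pos|force:"; done; python3 -m creep '0.01 0 0 0 1;0.01 0 0 0 1;0 0 0 0 1' | grep -E "pos|force:"; python3 -c "
from h import *
plan([-46,-4,35])"
```

```text
tool_pos: [501.2, 18.6, 34.8]
force: [0.5, 0.3, -0.6]
grip_force: 0.0
tool_pos: [502.0, 18.6, 34.3]
force: [-8.6, 0.1, 6.6]
grip_force: 4.3
tool_pos: [501.9, 18.6, 33.6]
force: [-17.9, 1.4, 13.4]
grip_force: 9.4
t 27.25 jig [-46.4  -6.8  33.6] F [-18.   -0.7  13.4] yawerr 0.1 shift [ 0.3 -2.8 -1.4] units [ 0.002 -0.019 -0.009] rows> 0.052841594439786234
```

It is flush, at the same contact depth as before. Now a last nudge on the end.

```bash
python3 -m creep '-0.1 0 0 0 1;-0.1 0 -0.01 0 1;0 0.28 0 0 1;0 0.25 0 0 1;0.18 0 0 0 1;0.18 0 0 0 1;0 0 0 0 1' | grep -E "pos|force:"; python3 -c "
from h import *
plan([-19,-51,35])"
```

```text
tool_pos: [523.5, -64.2, 36.9]
force: [-0.6, -0.7, -0.0]
grip_force: 0.0
t 28.125 jig [-15.6 -86.7  36.9] F [-0.5 -0.8 -0. ] yawerr 0.06 shift [ -3.4 -35.7   1.9] units [-0.023 -0.238  0.013] rows> 0.5981826488854077
```

```bash
python3 -m creep '-0.023 -0.08 0 0 1;0 -0.08 0 0 1;0 -0.04 0 0 1;0 -0.02 0 0 1;0 -0.02 0 0 1;0 -0.01 0 0 1;0 0 0 0 1' | grep -E "pos|force:";  python3 -m creep '0 -0.01 0 0 1;0 -0.01 0 0 1;0 0 0 0 1' | grep -E "pos|force:"; python3 -c "
from h import *
plan([-19,-48,35])"
```

```text
tool_pos: [522.9, -26.2, 36.4]
force: [0.1, -0.7, -0.2]
grip_force: 0.0
tool_pos: [523.0, -25.7, 36.4]
force: [-1.7, -10.0, 0.6]
grip_force: 5.2
t 29.375 jig [-20.4 -48.5  36.4] F [ -0.6 -10.1   0.6] yawerr 0.1 shift [ 1.4 -0.5  1.4] units [ 0.01  -0.003  0.009] rows> 0.034339355301793474
```

The end is firm at the same position as before. I'll retreat and hand in.

```bash
python3 -m creep '0 0.08 0 0 1;0 0.2 0 0 1;0 0.2 -0.2 0 1;0 0.2 -0.35 0 1;0 0 -0.35 0 1;0 0 0 0 1;0 0 0 0 1' | grep -E "pos|force:"; python3 - <<'E'
from h import *
print(env.finish_job())
E
```

```text
tool_pos: [511.6, -124.4, 170.9]
force: [-0.6, 0.2, 0.2]
grip_force: 0.0
the job is handed in; nothing more can be done
None
```

The job is handed in: the length stop is against the end stop with its button up, and the bar is flush with the fence and butted against the stop's arm; the last top picture showed nothing else moved.

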